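Shut and lock the specimen carrier

TASK

Slide the carrier's clear cover fully shut over the capped tubes, then press the blue lock head down and turn it a quarter turn clockwise until it catches and stays down with its tongue over the end of the cover. Let go, and leave the other things on the bench where they are.

Things in the scene. Friction and masses are not known exactly. Their poses are not given: they have to be found in the camera images.
- carrier: White specimen carrier fixed to the bench, 160 mm (its x) by 370 mm (its y) by 99 mm high, holding three rows of small capped tubes. Origin: centre of its underside; its z is up, its y runs along its length. The lock stands near its -y end (axis at x 0, y -150 mm); the clear cover slides along y between two side rails (rail tops at 99 mm, the rails' outer faces at x +-80 mm).
- cover (a joint): How far the clear cover stands open, in m: 0 is fully shut (at its stop, next to the lock), up to 0.115 open, growing towards the carrier's +y. It slides with about 2 N of friction and stays where it is left. The cover is a 4 mm plate, 128 mm by 193 mm, its top 95 mm above the bench.
- cover_rib (a point): Middle of the top edge of the blue push rib that stands up on the clear cover, moving with it. The rib is 90 mm long (along the carrier's x), 8 mm thick (along the carrier's y) and 25 mm high above the cover, so this point is 120 mm above the bench. Push its +y face towards the carrier's -y to shut the cover. With the cover shut this point is at y -20 mm in the carrier frame. The space above and around the rib is free.
- lock_head (a point): Centre of the top of the blue lock head, on its turning axis, 143.5 mm above the bench when not pressed. The head is a grip bar 44 mm long, 12 mm thick and 20 mm high on a round flange of 48 mm diameter and 4 mm thickness, whose upper face is 20 mm below this point. The axes turn with the head: its x runs along the bar, its z is up. Unlocked, the bar lies along the carrier's x; locked, along the carrier's y.
- lock_tongue (a point): Tip of the steel tongue under the lock's flange, 44 mm out from the turning axis, on the -x side of the head's own frame. Unlocked it points to the carrier's -x; locked it points to the carrier's +y and its tooth hooks behind a low blue strike on the cover's end.
- lock_press (a joint): How far the lock head is pressed down, in m: 0 is up, 0.0095 is the bottom stop. A spring pushes it up with about 3 N at the top and 10 N at the bottom. The head can turn only while it is pressed at least 0.0055 (press it to the bottom to be sure); unpressed it has only 0.07 of play and must not be wrenched round. Caught, it rests at about 0.0035; unlocked, it springs back to 0.
- lock_turn (a joint): Turn of the lock head in rad, clockwise seen from above: 0 unlocked, 1.57 locked, stop at 1.66. Past 1.38 rad the cam is clear of its track, and when the head is let up it catches there at about 0.0035 of press and cannot turn back.
- marker: White marker pen with a blue end, 12 by 130 by 10 mm, lying beside the carrier. Bystander. Origin: centre of its underside, y along it.
- rack: White tube rack fixed to the bench, 100 by 130 by 55 mm, with three loose tubes standing in it. Bystander. Origin: centre of its underside.
- tube_a: Loose green-capped tube in the rack, 21 mm cap, 100 mm tall. Bystander. Origin: its foot.
- tube_b: Loose white-capped tube in the rack, 21 mm cap, 100 mm tall. Bystander. Origin: its foot.
- tube_c: Loose green-capped tube in the rack, 21 mm cap, 100 mm tall. Bystander. Origin: its foot.
- sanitizer: Clear bottle with a blue cap, 64 mm diameter, 170 mm tall. Bystander. Origin: centre of its underside.
- cup: Blue plastic cup, 76 mm rim diameter, 90 mm tall. Bystander. Origin: centre of its underside.

How it is judged:
On the way, in this order (a step that is already met when the one before it is completed fails the run):
1. the cover is slid fully shut while the lock is still open (value of joint cover below 0.004 m and value of joint lock_turn below 0.3 rad), for 0.2 s.
2. the lock head, pressed down, is turned a quarter turn (value of joint lock_turn above 1.3 rad and value of joint lock_press above 0.002 m), for 0.1 s.
At the end, for the whole second after the job is handed in: The cover is within 5 mm of fully shut; the lock head is turned at least 1.36 rad (of 1.57) clockwise, at rest, and caught: let up by the robot, it stays held down between 2 and 4.5 mm (value of joint cover below 0.005 m and value of joint lock_turn above 1.36 rad and value of joint lock_press between 0.002 and 0.0045 m and velocity of joint lock_turn between -0.05 and 0.05 rad/s); the robot touches nothing.
It fails at once if the lock is forced: wrenched round without being pressed down (value of joint lock_turn between 0.11 and 0.6 rad and value of joint lock_press below 0.003 m).
It fails at once if a bystander on the bench is shifted more than 25 mm or tipped (distance of any of marker, sanitizer, cup, tube_a, tube_b, tube_c from where it was at the start of the episode above 0.025 m or angle between any of sanitizer, cup's own z axis and vertical above 0.5 rad).
It also fails if it takes over 48 s, if anything falls off the work surface, if the arm or the gripper's body presses on something with over 40 N, if the wrist force passes 120 N, or if a joint passes its speed limit or range.

ROBOT

A 6-joint arm with a two-finger parallel gripper is mounted at the origin on the work surface. World frame = base frame: x ahead of the robot, y to its left, z up, the work surface at z = 0. Lengths are in m, angles in rad, forces in N, time in s.
With the tool pointing down it reaches from about 0.35 to 0.975 m from the base axis. Payload 4.9 kg.
Tool frame: the origin (TCP) lies at the very end of the fingers, on their centre line; the grasp point (between the pads) lies 19 mm behind it; z points along the fingers, y is the direction in which the jaws open and shut (so a half turn about z gives the same grasp; the last joint's range is limited). The gripper opens to 85 mm and grips with 20 to 120 N. Pads are 22 mm wide; open, the fingers measure 114 mm over their backs; the gripper's body (76 mm by 85 mm) begins 54 mm behind the grasp point. The pads swing forward as they close: fully open they stand 13 mm farther back than shut.
Start: joints at [1.191, 0.053, 1.613, -0, 1.476, -0.119], TCP at [0.161, 0.604, 0.231] pointing down, gripper open.
Joint ranges: [-3.01, 3.01], [-1.01, 2.22], [0.06, 2.58], [-1.02, 4.17], [0.09, 2.62], [-3.14, 3.14]. Speed limits (rad/s): [2.57, 2.57, 3.14, 3.14, 3.14, 3.14].

INTERFACE

Orientations are given as a unit quaternion [w, x, y, z].
In Python, from plant import state, grab_frame, camera_model, job_done, search_frame, masks_of, place_of gives the robot as it stands.
- The arm moves only by the tool drive_tool, never from a script. Its argument "series" is a list of rows, each a list of 2 entries, a list of its own where there are three numbers: the shift along the world's x, y, z in m, then the turn, a rotation vector about the world's x, y, z in degrees. A call has 1 to 8 rows; each row is the pose to reach, as a shift and turn from the pose commanded when the call began; what a row does not reach only later rows make up. A row lasts 1/10 s, in which the tool goes at most 50 mm and 8.59 degrees, less where a joint would pass 70% of its speed; a pose out of reach is approached as far as the arm can. A call with a gripper value outside its range is refused whole. "fingers" is the closure, from -1 (fully open) to 1 (shut), so that 0 is half open, set as the call begins (left out, the last holds). The fingers move at their own pace and stop on an object; the grip force is fixed at half the most. Time passes only in rows, so rows that repeat a pose let the fingers close. It gives the time, the measured TCP pose, the force and the opening at its end, in the units of the state.
- state(): the state, without advancing time (a new reading comes with each control period).
- grab_frame(name): name is "side" or "top" or "wrist"; returns the picture (420x560x3 uint8, red, green, blue); there is no depth.
- camera_model(name): a dict with "fovy" (degrees; the focal length in pixels is half the picture's height over the tangent of half this angle, whatever the lens; pixels are square), "cx", "cy" (the principal point, pixels), "rvec" (rotation vector, rad) and "tvec" (3), from world to camera coordinates, as OpenCV has them. Camera axes: x right, y down, z forward; pixel columns grow to the right and rows downward; lengths in m; the calibration is good to about 2 mm. The wrist camera is an equidistant fisheye: a pixel r from the principal point sees the ray r / f radians off the axis. A picture is of the moment at which its call begins: read the wrist's pose just before it. camera_model takes no time and is no camera call; for the wrist camera it gives the pose at the moment of the call.
- job_done(): hands the job in, once; it reports no verdict.
Trained networks look in the newest picture that a camera, given by its name, has taken for a name from the list of things; names that differ only in an ending like _2 or _b are one class to them, and where a whole thing is asked for, a point or a joint stands for the part that bears it (a point fixed in the world has none). Each returns a list of dicts, best first, with "confidence" (0 to 1); they miss things now and then, are a little off and sometimes report something else, mostly with a low value. They report only what shows in the picture. A call takes as long as a camera call.
- search_frame(camera, name): "location" ([x, y, z] in m, in world coordinates, good to about 4 mm: the middle of the surface that is visible of it).
- masks_of(camera, name): "pixels" (420x560 bool, what is visible of it).
- place_of(camera, name): "location" ([x, y, z] in m, in world coordinates, good to about 4 mm: a listed point, or the origin of a listed thing).
The state is a dict: "time": time; "joint_pos": joint angles; "joint_vel": joint speeds; "joint_efforts": joint torques, N m; "tool_pos": TCP position; "tool_rot": TCP orientation; "contact_force": force on the tool from outside, world axes, zero at the start; "ft_torque": the same for the moment, N m; "gripper_width": opening from 0.0 (shut) to 1.0 (fully open).
Only numpy, scipy, OpenCV 4.12 (cv2) and the standard library are available. Lean on these libraries where they do the work, as an engineer would, in place of code of your own. Each camera call takes 0.05 s, during which the arm holds its last target.

## Working session

There is one attempt and no reset: what is moved stays moved. The work goes in short steps, Python scripts to look and compute and a tool call to move; the robot and the scene stay as the last step left them, time stands still between calls to the robot, and variables do not carry over. Pictures are saved under pics/ and viewed, and the job is handed in when it is done.

Besides the shell and the picture viewer there is one more tool, called as a command line: name --argument value ..., lists and objects as JSON in quotes. drive_tool: Moves the arm, as the interface text tells. Its arguments: {"type":"object","properties":{"series":{"type":"array","items":{"type":"array"}},"fingers":{"type":"number"}},"required":["series"]}

```bash
mkdir -p pics; ls
python3 - <<'E'
from plant import *
import cv2,numpy as np
s=state();print(s['time'],s['tool_pos'],s['tool_rot'],s['gripper_width'])
for c in ['top','side']:
    f=grab_frame(c);cv2.imwrite(f'pics/{c}0.png',f[:,:,::-1])
    for n in ['carrier','cover_rib','lock_head','lock_tongue']:
        r=place_of(c,n);print(c,n,[(np.round(q['location'],4),round(q['confidence'],2)) for q in r[:2]])
print(state()['time'])
E
```

```text
pics
0.0 [0.16090795 0.60326185 0.23002397] [-2.60933310e-04  1.30033091e-01  9.91509078e-01 -1.03671781e-03] 1.0004528020829588
top carrier [(array([ 0.5788,  0.0716, -0.0024]), 0.76), (array([ 0.5442, -0.0774,  0.1132]), 0.21)]
top cover_rib [(array([0.582 , 0.1129, 0.1197]), 0.89), (array([0.4371, 0.3967, 0.0034]), 0.49)]
top lock_head [(array([ 0.591 , -0.0766,  0.1489]), 0.65)]
top lock_tongue [(array([ 0.5419, -0.0769,  0.1143]), 0.51)]
side carrier [(array([ 0.5803,  0.0721, -0.0029]), 0.73), (array([ 0.439 ,  0.3926, -0.0036]), 0.32)]
side cover_rib [(array([0.5768, 0.1139, 0.1232]), 0.63)]
side lock_head [(array([ 0.5876, -0.0759,  0.1465]), 0.63), (array([ 0.4649,  0.0522, -0.0015]), 0.18)]
side lock_tongue [(array([ 0.5413, -0.0797,  0.1187]), 0.83)]
0.5
```

View pics/top0.png

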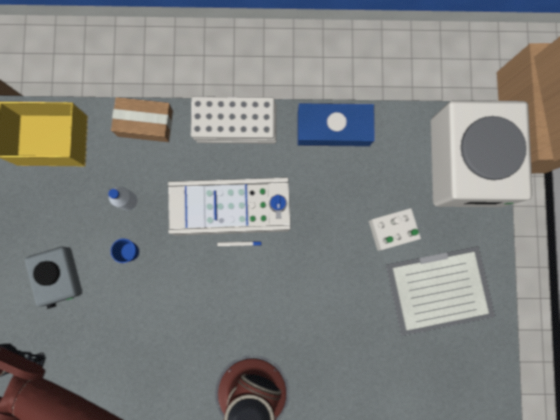

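View pics/side0.png

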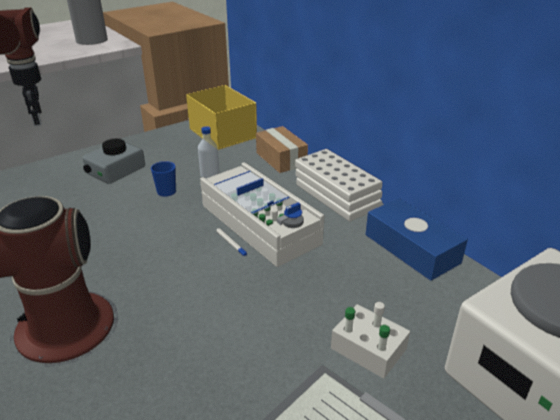

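drive_tool --series '[[[0.05,-0.01,0.03],[0,0,5]],[[0.09,-0.04,0.05],[0,0,10]],[[0.12,-0.08,0.05],[0,0,17]],[[0.15,-0.12,0.05],[0,0,17]],[[0.18,-0.16,0.05],[0,0,17]],[[0.21,-0.2,0.05],[0,0,17]],[[0.24,-0.24,0.05],[0,0,17]],[[0.27,-0.28,0.05],[0,0,17]]]'

```text
time: 1.3
tool_pos: [0.4255, 0.3309, 0.2816]
tool_rot: [0.0, -0.018, 1.0, 0.0]
contact_force: [0.8, 0.1, 1.6]
gripper_width: 0.998
```

drive_tool --series '[[[0.03,-0.04,0],[0,0,0]],[[0.06,-0.08,0],[0,0,0]],[[0.09,-0.12,0],[0,0,0]],[[0.12,-0.16,0],[0,0,0]],[[0.15,-0.2,0],[0,0,0]],[[0.15,-0.21,0],[0,0,0]],[[0.15,-0.21,0],[0,0,0]],[[0.15,-0.21,0],[0,0,0]]]' --fingers 0

```text
time: 2.1
tool_pos: [0.5741, 0.1233, 0.2813]
tool_rot: [-0.0, -0.018, 1.0, 0.0]
contact_force: [-0.2, -0.2, 0.8]
gripper_width: 0.497
```

Run:
```python
from plant import *
import cv2,numpy as np
s=state();print(s['time'],s['tool_pos'],s['tool_rot'],s['gripper_width'],s['contact_force'])
c='wrist'
f=grab_frame(c);cv2.imwrite(f'pics/{c}1.png',f[:,:,::-1])
for n in ['carrier','cover_rib','lock_head','lock_tongue']:
    r=place_of(c,n);print(c,n,[(np.round(q['location'],4),round(q['confidence'],2)) for q in r[:2]])
```

```text
2.1 [0.57407541 0.12333579 0.28132852] [-1.20997148e-04 -1.81612588e-02  9.99835005e-01  3.41356659e-04] 0.4972515322960732 [-0.20017469 -0.20409927  0.75635777]
wrist carrier [(array([ 0.5846,  0.0773, -0.0031]), 0.56)]
wrist cover_rib [(array([0.5759, 0.1143, 0.1215]), 0.73)]
wrist lock_head [(array([ 0.585 , -0.0782,  0.1466]), 0.81)]
wrist lock_tongue [(array([ 0.5381, -0.0765,  0.117 ]), 0.65)]
```

View pics/wrist1.png

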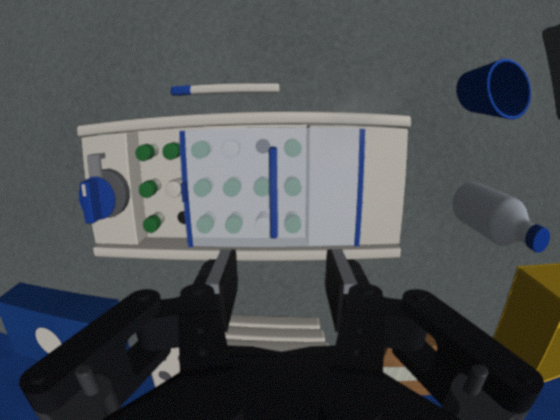

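```bash
cat > h.py <<'E'
from plant import *
import cv2,numpy as np
def ray(name,uv,m=None):
    m=m or camera_model(name);f=210/np.tan(np.radians(m['fovy'])/2)
    R=cv2.Rodrigues(np.array(m['rvec'],float))[0];t=np.array(m['tvec'],float).ravel()
    d=np.array([uv[0]-m['cx'],uv[1]-m['cy']])
    if name=='wrist':
        r=np.hypot(*d);th=r/f;v=np.array([*(d/r*np.sin(th)),np.cos(th)])
    else: v=np.array([*(d/f),1])
    return -R.T@t,R.T@v
def onz(name,uv,z,m=None):
    o,v=ray(name,uv,m);return (o+v*(z-o[2])/v[2])
E
python3 - <<'E'
from h import *
P=lambda u,z:np.round(onz('wrist',u,z),4)
for n,u,z in [('rail1L',(80,127),.099),('rail1R',(408,117),.099),('rail2L',(95,257),.099),('rail2R',(400,257),.099),('ribtop',(271,149),.12),('ribbot',(273,237),.12),('lockL',(92,222),.1435),('lockU',(83,180),.1435),('edge shutT',(184,132),.095),('edgeB',(189,245),.095)]:
    print(n,P(u,z))
im=cv2.imread('pics/wrist1.png');cv2.imwrite('pics/w1z.png',cv2.resize(im[100:270,60:420],None,fx=2.2,fy=2.2,interpolation=2))
E
```

```text
rail1L [ 0.5096 -0.1049  0.099 ]
rail1R [0.4931 0.2541 0.099 ]
rail2L [ 0.6678 -0.1018  0.099 ]
rail2R [0.6495 0.2648 0.099 ]
ribtop [0.5335 0.1142 0.12  ]
ribbot [0.6208 0.1189 0.12  ]
lockL [ 0.606  -0.0681  0.1435]
lockU [ 0.5621 -0.0738  0.1435]
edge shutT [0.5196 0.0228 0.095 ]
edgeB [0.6443 0.0245 0.095 ]
```

View pics/w1z.png

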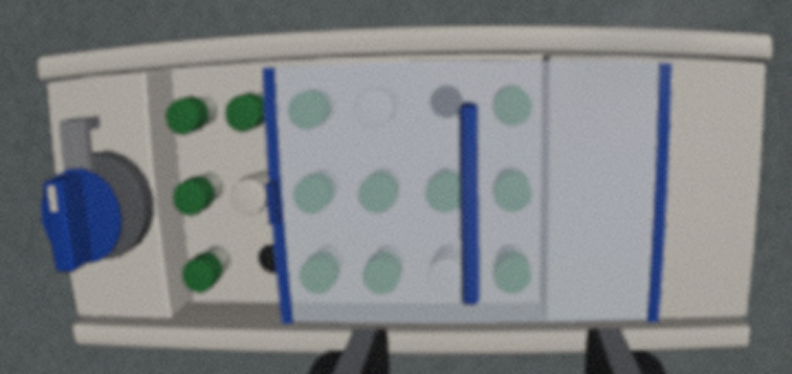

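drive_tool --series '[[[0.003,-0.007,-0.03],[0,0,0.7]],[[0.003,-0.007,-0.075],[0,0,0.7]],[[0.003,-0.007,-0.12],[0,0,0.7]],[[0.003,-0.007,-0.155],[0,0,0.7]],[[0.003,-0.007,-0.175],[0,0,0.7]],[[0.003,-0.007,-0.178],[0,0,0.7]],[[0.003,-0.007,-0.178],[0,0,0.7]]]'

```text
time: 3.05
tool_pos: [0.5774, 0.1161, 0.1033]
tool_rot: [-0.0, -0.025, 1.0, -0.0]
contact_force: [0.5, 0.1, 0.5]
gripper_width: 0.501
```

drive_tool --series '[[[0,0,0],[0,0,0]],[[0,0,0],[0,0,0]],[[0,0,0],[0,0,0]],[[0,0,0],[0,0,0]]]' --fingers 0.65

```text
time: 3.45
tool_pos: [0.5781, 0.1156, 0.1043]
tool_rot: [0.001, -0.024, 1.0, 0.0]
contact_force: [-0.7, -0.3, -0.1]
gripper_width: 0.172
```

Run:
```python
from h import *
f=grab_frame('wrist');cv2.imwrite('pics/w2.png',f[:,:,::-1])
```

```text
(no output)
```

View pics/w2.png

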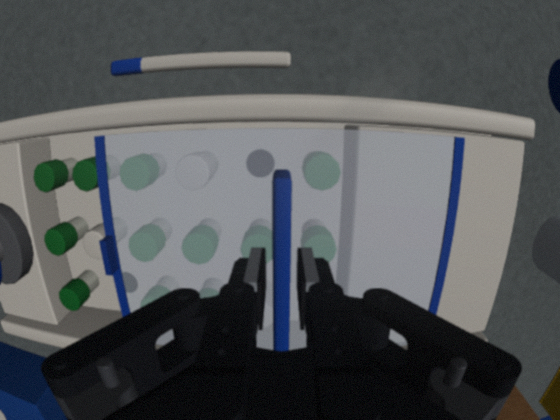

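The rib (column 282) stands between the two fingers (pads at about 262 and 303). Now I push.

drive_tool --series '[[[0.0,-0.008,0],[0,0,0]],[[0.001,-0.016,0],[0,0,0]],[[0.001,-0.024,0],[0,0,0]],[[0.002,-0.032,0],[0,0,0]],[[0.002,-0.04,0],[0,0,0]],[[0.002,-0.047,0],[0,0,0]],[[0.003,-0.054,0],[0,0,0]],[[0.003,-0.057,0],[0,0,0]]]'

```text
time: 4.3
tool_pos: [0.5806, 0.0577, 0.1033]
tool_rot: [-0.0, -0.024, 1.0, -0.0]
contact_force: [-0.8, 2.5, 1.8]
gripper_width: 0.179
```

drive_tool --series '[[[0.0,-0.002,0],[0,0,0]],[[0.0,-0.004,0],[0,0,0]],[[0.0,-0.005,0],[0,0,0]],[[0.0,-0.006,0],[0,0,0]]]'

```text
time: 4.7
tool_pos: [0.5808, 0.0526, 0.1033]
tool_rot: [0.0, -0.024, 1.0, 0.0]
contact_force: [0.7, 2.5, 0.4]
gripper_width: 0.172
```

Friction of about 2.5 N only; not at the stop yet.

drive_tool --series '[[[0.0,-0.0015,0],[0,0,0]],[[0.0,-0.003,0],[0,0,0]],[[0.0,-0.004,0],[0,0,0]],[[0.0,-0.004,0],[0,0,0]]]'

```text
time: 5.1
tool_pos: [0.5808, 0.0513, 0.1033]
tool_rot: [0.0, -0.024, 1.0, 0.003]
contact_force: [0.8, 10.9, 0.1]
gripper_width: 0.176
```

drive_tool --series '[[[0.0,0.0,0],[0,0,0]],[[0.0,0.005,0],[0,0,0]],[[0.0,0.005,0.02],[0,0,0]],[[0.0,0.005,0.06],[0,0,0]],[[0.0,-0.02,0.1],[0,0,0]],[[0.003,-0.06,0.13],[0,0,0]],[[0.004,-0.1,0.14],[0,0,0]],[[0.005,-0.126,0.14],[0,0,0]]]'

```text
time: 5.9
tool_pos: [0.5864, -0.0806, 0.2466]
tool_rot: [0.002, -0.023, 1.0, -0.002]
contact_force: [0.4, 0.3, 0.1]
gripper_width: 0.177
```

drive_tool --series '[[[0.0,0.0,0],[0,0,0]],[[0.0,0.0,0],[0,0,0]],[[0.0,0.0,0],[0,0,0]],[[0.0,0.0,0],[0,0,0]]]' --fingers 0.0

```text
time: 6.3
tool_pos: [0.5853, -0.0764, 0.2427]
tool_rot: [-0.001, -0.025, 1.0, 0.0]
contact_force: [-0.6, 0.0, -0.3]
gripper_width: 0.497
```

Run:
```python
from h import *
s=state();print(s['tool_pos'],s['tool_rot'],s['joint_pos'])
f=grab_frame('wrist');cv2.imwrite('pics/w3.png',f[:,:,::-1])
for n in ['cover_rib','lock_head','lock_tongue']:
    r=place_of('wrist',n);print(n,[(np.round(q['location'],4),round(q['confidence'],2)) for q in r[:2]])
f=grab_frame('side');f=grab_frame('top')
for c in ['top','side']:
  for n in ['cover_rib','lock_head']:
    r=place_of(c,n);print(c,n,[(np.round(q['location'],4),round(q['confidence'],2)) for q in r[:2]])
```

```text
[ 0.5853131  -0.07640698  0.24274098] [-5.48542303e-04 -2.47778920e-02  9.99692828e-01  7.46288148e-05] [-2.55766483e-01 -3.50098458e-02  1.68208304e+00 -1.60794036e-04
  1.49561498e+00 -1.87611151e+00]
cover_rib [(array([0.5774, 0.0546, 0.1241]), 0.77)]
lock_head []
lock_tongue [(array([ 0.5413, -0.0779,  0.1154]), 0.9)]
top cover_rib [(array([0.5832, 0.0561, 0.1206]), 0.58)]
top lock_head [(array([ 0.5901, -0.0777,  0.1472]), 0.48)]
side cover_rib [(array([0.5799, 0.0508, 0.1207]), 0.79)]
side lock_head [(array([ 0.504 , -0.4933,  0.0139]), 0.69), (array([ 0.589 , -0.0769,  0.1441]), 0.6)]
```

View pics/w3.png

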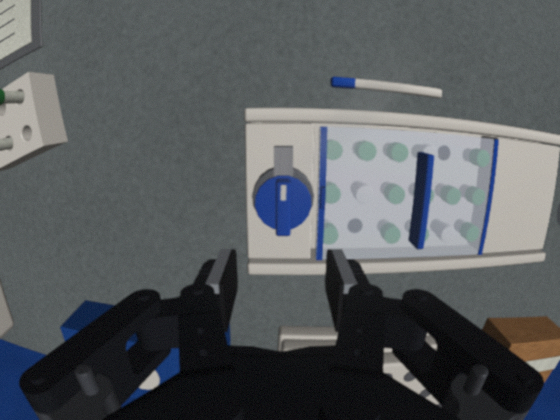

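Run:
```python
from h import *
P=lambda u,z:np.round(onz('wrist',u,z),4)
for n,u,z in [('barT',(283,178),.1435),('barB',(283,236),.1435),('barleft',(277,225),.1435),('barright',(290,225),.1435),('flL',(254,200),.1235),('flR',(312,200),.1235),('rib',(427,153),.12),('ribB',(419,247),.12),('tongue',(283,147),.115)]: print(n,P(u,z))
im=cv2.imread('pics/w3.png');cv2.imwrite('pics/w3z.png',cv2.resize(im[100:280,230:450],None,fx=3.2,fy=3.2,interpolation=2))
```

```text
barT [ 0.5609 -0.0759  0.1435]
barB [ 0.6076 -0.0735  0.1435]
barleft [ 0.5986 -0.0787  0.1435]
barright [ 0.5981 -0.0685  0.1435]
flL [ 0.5843 -0.0988  0.1235]
flR [ 0.582  -0.0504  0.1235]
rib [0.5349 0.0496 0.12  ]
ribB [0.623  0.0561 0.12  ]
tongue [ 0.5398 -0.0767  0.115 ]
```

View pics/w3z.png

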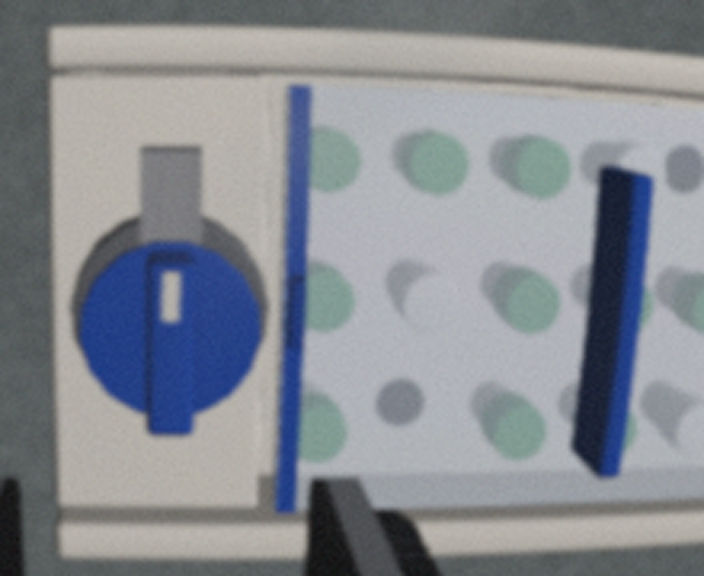

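drive_tool --series '[[[0.001,0.001,-0.03],[0,0,0]],[[0.001,0.001,-0.065],[0,0,0]],[[0.001,0.001,-0.095],[0,0,0]],[[0.001,0.001,-0.11],[0,0,0]],[[0.001,0.001,-0.116],[0,0,0]],[[0.001,0.001,-0.116],[0,0,0]]]'

```text
time: 7.4
tool_pos: [0.5867, -0.0765, 0.1273]
tool_rot: [-0.0, -0.024, 1.0, 0.0]
contact_force: [-0.1, -0.7, 1.0]
gripper_width: 0.497
```

Run:
```python
from h import *
s=state();print(s['tool_pos'],s['tool_rot'],s['contact_force'])
f=grab_frame('wrist');cv2.imwrite('pics/w4.png',f[:,:,::-1])
```

```text
[ 0.58666994 -0.07647892  0.12728731] [-1.69609838e-04 -2.40096643e-02  9.99711711e-01  5.24475880e-05] [-0.12787726 -0.69183688  1.02714577]
```

View pics/w4.png

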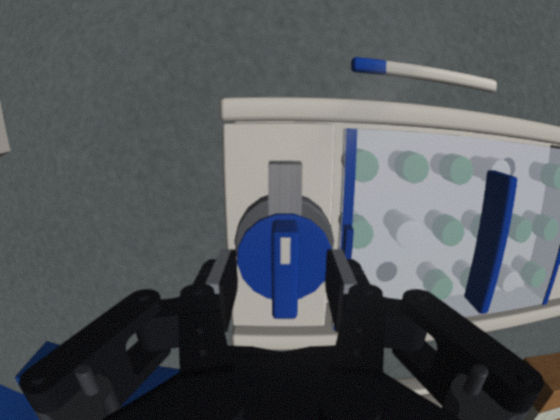

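Run:
```python
from h import *
for u,z in [((285,222),.1435),((285,317),.1435),((236,258),.1235),((332,258),.1235),((284,300),.1235),((284,215),.1235),((284,162),.115)]: print(u,np.round(onz('wrist',u,z),4))
for n in ['lock_head']:
    r=place_of('wrist',n);print(n,[(np.round(q['location'],4),round(q['confidence'],2)) for q in r[:2]])
```

```text
(285, 222) [ 0.5601 -0.0752  0.1435]
(285, 317) [ 0.6073 -0.0727  0.1435]
(236, 258) [ 0.5869 -0.0981  0.1235]
(332, 258) [ 0.5846 -0.05    0.1235]
(284, 300) [ 0.6102 -0.0729  0.1235]
(284, 215) [ 0.5632 -0.0753  0.1235]
(284, 162) [ 0.5391 -0.0764  0.115 ]
lock_head [(array([ 0.5857, -0.08  ,  0.1454]), 0.79)]
```

drive_tool --series '[[[-0.001,0.0015,0],[0,0,0]],[[-0.001,0.0015,0],[0,0,0]],[[-0.001,0.0015,0],[0,0,0]],[[-0.001,0.0015,0],[0,0,0]],[[-0.001,0.0015,0],[0,0,0]],[[-0.001,0.0015,0],[0,0,0]]]' --fingers 1

```text
time: 8.1
tool_pos: [0.5863, -0.075, 0.1281]
tool_rot: [0.001, -0.024, 1.0, -0.0]
contact_force: [0.8, 1.1, 4.9]
gripper_width: 0.12
```

drive_tool --series '[[[-0.001,0.0015,-0.002],[0,0,0]],[[-0.001,0.0015,-0.004],[0,0,0]],[[-0.001,0.0015,-0.006],[0,0,0]],[[-0.001,0.0015,-0.008],[0,0,0]],[[-0.001,0.0015,-0.009],[0,0,0]],[[-0.001,0.0015,-0.009],[0,0,0]]]'

```text
time: 8.7
tool_pos: [0.5862, -0.0748, 0.1204]
tool_rot: [0.002, -0.024, 1.0, -0.002]
contact_force: [1.3, -1.7, 9.0]
gripper_width: 0.119
```

drive_tool --series '[[[0.001,-0.0015,-0.001],[0,0,0]],[[0.001,-0.0015,-0.002],[0,0,0]],[[0.001,-0.0015,-0.003],[0,0,0]],[[0.001,-0.0015,-0.0035],[0,0,0]],[[0.001,-0.0015,-0.0035],[0,0,0]]]'

```text
time: 9.2
tool_pos: [0.5867, -0.075, 0.1193]
tool_rot: [0.001, -0.024, 1.0, -0.0]
contact_force: [-8.0, 2.5, 21.6]
gripper_width: 0.123
```

drive_tool --series '[[[-0.001,0,0],[0,0,-4]],[[-0.001,0,0],[0,0,-10]],[[-0.001,0,0],[0,0,-16]],[[-0.001,0,0],[0,0,-22]],[[-0.001,0,0],[0,0,-22]]]'

```text
time: 9.7
tool_pos: [0.5865, -0.0752, 0.1193]
tool_rot: [0.002, 0.168, 0.986, -0.0]
contact_force: [-4.8, 1.2, 19.1]
gripper_width: 0.117
```

Run:
```python
from h import *
s=state();print(s['tool_pos'],s['tool_rot'],s['contact_force'],s['ft_torque'])
f=grab_frame('wrist');cv2.imwrite('pics/w5.png',f[:,:,::-1])
```

```text
[ 0.58646678 -0.07521567  0.11934545] [ 2.12046743e-03  1.67872001e-01  9.85806512e-01 -1.27246509e-04] [-4.80660742  1.23590622 19.11997047] [ 0.33491929  0.8434925  -0.06567526]
```

View pics/w5.png

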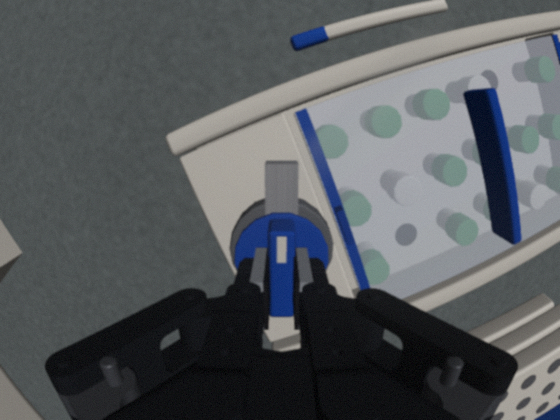

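The head turns along with the grip, tongue toward column 282 and pressed; the torque is small. I'll continue.

drive_tool --series '[[[0,0,0],[0,0,-7]],[[0,0,0],[0,0,-14]],[[0,0,0],[0,0,-21]],[[0,0,0],[0,0,-28]],[[0,0,0],[0,0,-35]],[[0,0,0],[0,0,-42]],[[0,0,0],[0,0,-42]]]'

```text
time: 10.45
tool_pos: [0.5862, -0.0755, 0.1193]
tool_rot: [0.002, 0.51, 0.86, 0.0]
contact_force: [-4.5, 1.2, 18.7]
gripper_width: 0.12
```

drive_tool --series '[[[0,0,0],[0,0,-6]],[[0,0,0],[0,0,-12]],[[0,0,0],[0,0,-18]],[[0,0,0],[0,0,-24]],[[0,0,0],[0,0,-26]],[[0,0,0],[0,0,-27]],[[0,0,0],[0,0,-27]]]'

```text
time: 11.15
tool_pos: [0.586, -0.0755, 0.1193]
tool_rot: [0.002, 0.696, 0.718, 0.0]
contact_force: [-6.2, 1.6, 19.8]
gripper_width: 0.121
```

Run:
```python
from h import *
s=state();print(s['tool_pos'],s['tool_rot'],s['contact_force'],s['ft_torque'])
f=grab_frame('wrist');cv2.imwrite('pics/w6.png',f[:,:,::-1])
```

```text
[ 0.58598223 -0.07553984  0.11931115] [1.55213525e-03 6.96203273e-01 7.17842916e-01 3.75219228e-04] [-6.2463592   1.58033984 19.83149227] [0.18490006 1.16194883 0.00177169]
```

View pics/w6.png

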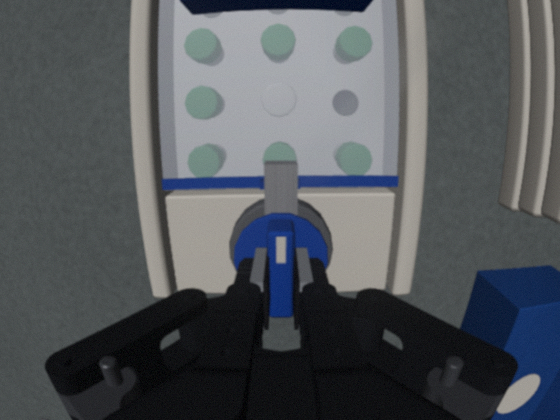

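drive_tool --series '[[[0,0,0.002],[0,0,0]],[[0,0,0.004],[0,0,0]],[[0,0,0.006],[0,0,0]],[[0,0,0.007],[0,0,0]],[[0,0,0.007],[0,0,0]]]'

```text
time: 11.7
tool_pos: [0.5857, -0.0755, 0.1234]
tool_rot: [0.002, 0.696, 0.718, 0.0]
contact_force: [1.1, -0.8, 7.7]
gripper_width: 0.125
```

drive_tool --series '[[[0,0,0.001],[0,0,0]],[[0,0,0.002],[0,0,0]],[[0,0,0.003],[0,0,0]],[[0,0,0.003],[0,0,0]]]'

```text
time: 12.1
tool_pos: [0.5856, -0.0755, 0.1255]
tool_rot: [0.001, 0.696, 0.718, 0.001]
contact_force: [3.9, -1.3, 3.5]
gripper_width: 0.12
```

drive_tool --series '[[[0,0,0.0005],[0,0,0]],[[0,0,0.0005],[0,0,0]],[[0,0,0.0005],[0,0,0]],[[0,0,0.0005],[0,0,0]],[[0,0,0.0005],[0,0,0]],[[0,0,0.0005],[0,0,0]]]' --fingers 0

```text
time: 12.7
tool_pos: [0.5844, -0.0749, 0.1251]
tool_rot: [-0.0, 0.696, 0.718, -0.0]
contact_force: [-0.2, -0.7, 0.1]
gripper_width: 0.496
```

drive_tool --series '[[[0,0,0.01],[0,0,0]],[[0,0,0.03],[0,0,0]],[[0,0,0.06],[0,0,0]],[[0,0,0.1],[0,0,0]],[[0,0,0.12],[0,0,0]],[[0,0,0.12],[0,0,0]],[[0,0,0.12],[0,0,0]]]'

```text
time: 13.4
tool_pos: [0.5847, -0.075, 0.2459]
tool_rot: [0.0, 0.696, 0.718, 0.0]
contact_force: [-0.2, -0.2, -0.7]
gripper_width: 0.499
```

Run:
```python
from h import *
s=state();print(s['tool_pos'],s['contact_force'])
f=grab_frame('wrist');cv2.imwrite('pics/w7.png',f[:,:,::-1])
for n in ['cover_rib','lock_head','lock_tongue']:
    r=place_of('wrist',n);print(n,[(np.round(q['location'],4),round(q['confidence'],2)) for q in r[:2]])
f=grab_frame('side');cv2.imwrite('pics/s7.png',cv2.resize(f[150:270,180:350,::-1],None,fx=4,fy=4,interpolation=2))
for n in ['cover_rib','lock_head','lock_tongue']:
    r=place_of('side',n);print(n,[(np.round(q['location'],4),round(q['confidence'],2)) for q in r[:2]])
```

```text
[ 0.58471642 -0.07495906  0.24586961] [-0.24839699 -0.15295191 -0.73492588]
cover_rib [(array([0.5785, 0.0536, 0.1228]), 0.6)]
lock_head [(array([ 0.5883, -0.0793,  0.1415]), 0.93)]
lock_tongue [(array([ 0.5814, -0.0322,  0.1128]), 0.85)]
cover_rib [(array([0.5794, 0.0525, 0.1244]), 0.57)]
lock_head [(array([ 0.5846, -0.0749,  0.1407]), 0.76)]
lock_tongue [(array([ 0.5804, -0.0319,  0.1096]), 0.58)]
```

View pics/w7.png

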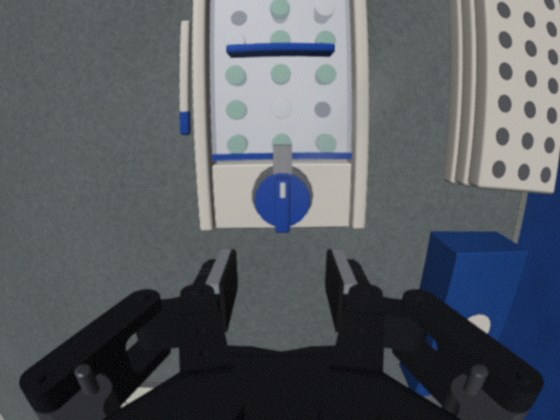

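View pics/s7.png

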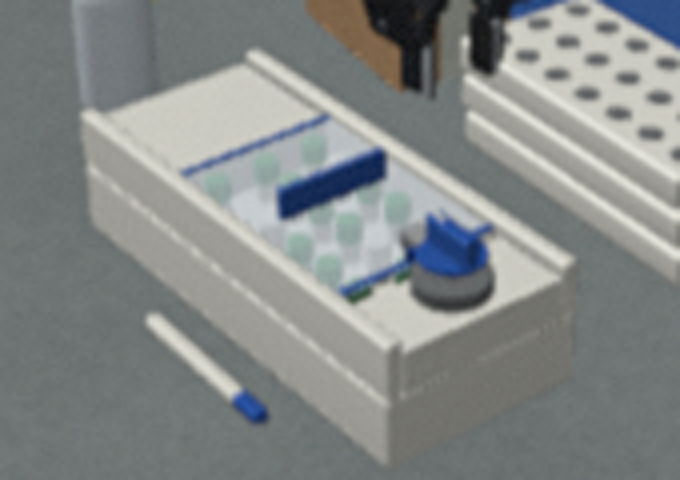

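The cover is shut. The tongue (282,155) lies over the blue strike, and both views read the head about 4 mm lower than before. It stayed down after release.

```bash
python3 -c "
from plant import *
print(job_done(), state()['time'])"
```

```text
the job is handed in; nothing more can be done
the job is handed in; nothing more can be done
```

I slid the cover shut, pressed the lock head to its bottom stop and turned it about 91° clockwise. I then let it up, released it, lifted clear and handed the job in. The last move ended at 13.4 s, and the hand-in gave no verdict.

- **Cover:** I pushed the rib until it met its stop, at about 11 N. In the final pictures the cover's end is still next to the lock and under the tongue.
- **Lock:** After release the head stayed turned, with the tongue tip over the cover's end, at about (0.581, -0.032). Both cameras read the top of the head at about 0.141 m, against 0.144 to 0.149 m before. That fits a catch at about 3.5 mm, but the readings are only good to about 4 mm, so the drop does not prove the catch depth by itself.
- **Clearance:** The gripper stands about 10 cm above the head and the force on it is near zero. The arm stayed clear of the bystanders, and the marker looks unmoved in the final pictures. I did not measure the positions of the bystanders.
- **Disagreement:** The networks and my own pixel measurements differed by up to about 5 mm on the lock axis. I gripped at an average, and the arm met at most about 8 N sideways.

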